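# Shut the budgie carrying box and lock its hasp with the turning staple

## Task

The budgies' plywood carrying box stands with its wire door open: swing the door fully shut, then swing the steel hasp down until it lies flat over the brass staple, setting the wing straight and easing the worn, loose-pinned strap sideways as needed so that its slot drops over. Then lock the hasp by turning the wing a quarter turn, either way, so that it stands squarely across the strap, and let go. Use only light finger pressure on the door and never force the hasp down on the staple; leave the feeder cup, bath bowl, scoop and bell where they are.

Things in the scene. Friction and masses are not known exactly. Their poses are not given: they have to be found in the camera images.
- carrier: Plywood carrying box, fixed to the table, 272 mm deep (its x, front to back), 260 wide (y, to its left), 208 high; wire handle on the flat rear roof to 247. Origin: centre of underside, z up. Front wall (x = -136) is 70 high; from its top edge the front slopes up and back at 35 degrees to the horizontal, 240 mm long. Door, hasp and staple are on the slope, on the middle plane y = 0.
- staple_foot (a point): On the slope's plywood at the staple's foot, on the wing's turning axis, 65 mm up the slope from its lower edge. Fixed to the box. Its frame is the slope's: x straight up the slope, y to the left, z square out of the slope (35 degrees from vertical, leaning to the front).
- door (a joint): Door angle, rad: 0 shut, flush with the slope, against its stop; grows to 1.9 as the lower edge lifts off the slope. Stiff hinge (0.25 N m, 2 to 4 N at the free edge), stays where left, starts half open. Wood-framed wire door 170 mm wide, 112 mm along the slope, 9 thick. Its free (lower) rail is 22 mm wide, solid, clear to press from 20 to 80 mm either side of the middle.
- door_hinge (a point): Middle of the door's hinge axis (its upper edge), in the slope's surface, 162 mm up the slope from staple_foot; the axis runs along y. The frame turns with the door: the door extends along -x, outer side +z; when shut it equals the slope's frame.
- door_rail (a point): On the outer face of the door's free rail, its middle, 103 mm from the hinge axis. The hasp's pin is on this rail's free edge, 9 mm farther from the hinge.
- hasp (a joint): Hasp angle against the door, rad: 0 in line with the door (with the door shut: flat over the staple, 2 mm off the plywood, at its stop); 1.57 square to the door, 2.7 folded back. Stays where left (0.06 N m, under 1 N at its end). If the wing is askew by over 0.15 rad, or the strap sits over 2 mm to one side, it stops on the wing at about 0.5 rad; pressing on levers the door open.
- hasp_hinge (a point): Middle of the hasp's hinge pin on the door's free edge, 112 mm from the door's hinge and parallel to it, 3.5 mm outside the door's face; axes as door_hinge. It turns with the door, not with the hasp. With the door shut it lies 50 mm up the slope from the wing's turning axis.
- hasp_slot (a point): Same point as hasp_hinge. Steel strap 36 mm wide, 3 thick, 100 long from the pin; slot on its middle line 14 mm wide from 30 to 72 mm from the pin, solid end beyond (push at 88), rolled lip 6 mm thick at 98. Worn: the strap slides on its pin up to 6 mm to either side of the middle plane, not shown by any reading; 1 N shifts it, e.g. nipping its edges between the fingers centres it.
- wing (a joint): Angle of the brass wing about the slope's outward normal, rad: 0 straight (its length up and down the slope, as the slot); +1.57 or -1.57 square across the strap, locking it; stops at 1.6 either way. Positive is anticlockwise seen from outside. Light friction (0.04 N m); stays where left; starts up to 0.7 askew.
- wing_grip (a point): Centre of the wing, on its turning axis, 14.5 mm out from staple_foot. 28 mm long (this frame's x), 9 thick (y), 15 tall (z, the turning axis); underside 7 mm, top 22 mm above the plywood. Frame turns with the wing. The closed strap's top is 5 mm above the plywood: fingertips must stay above it. Pinch across the 9 mm, tool along the axis (leaning 35 degrees), and turn about it.
- feeder_cup: Yellow plastic feeder cup, loose, 72 mm across the rim, 50 mm high, with two small hooks; origin at the centre of its underside. Leave alone.
- bath: Clear glass bird bath bowl, loose, 116 mm across, 45 mm high; origin at the centre of its underside. Leave alone.
- scoop: Aluminium seed scoop, loose, 172 mm long, 24 mm high, lying flat along its x; origin on its underside where handle and pan join. Leave alone.
- bell: Red plastic bell toy, loose, 52 mm across, 50 mm high, standing on the turntable tray; origin at the centre of its underside. Leave alone.
- turntable: White round turntable tray, fixed, 190 mm across, 24 mm high, beside the box; origin at the centre of its underside.

How it is judged (in metres and radians):
On the way:
1. the door is shut and the hasp lies flat over the staple, with the wing still straight in its slot (value of joint each of door, hasp below 0.03 rad and value of joint wing between -0.3 and 0.3 rad), for 0.2 s.
At the end, for the whole second after the job is handed in: Door shut (within 0.03 rad), hasp flat over the staple (within 0.03 rad), wing turned across the strap either way (within 0.27 rad of square), the cup, bath, scoop and bell within 30 mm of where they stood (value of joint each of door, hasp below 0.03 rad and (value of joint wing above 1.3 rad or value of joint wing below -1.3 rad) and distance of each of feeder_cup, bath, scoop, bell from where it was at the start of the episode below 0.03 m); the robot touches nothing.
It fails at once if the door is pressed harder than 45 N (contact force between the fingers and door_c0 above 45 N or contact force between the fingers and door_c1 above 45 N or contact force between the fingers and door_c2 above 45 N or contact force between the fingers and door_c3 above 45 N).
It fails at once if the hasp is forced down on the staple's wing (over 150 N between them) (contact force between hasp and wing above 150 N).
It fails at once if the cup, bath, scoop or bell is knocked away (30 mm) or tipped over (distance of any of feeder_cup, bath, scoop, bell from where it was at the start of the episode above 0.03 m or angle between any of feeder_cup, bath, scoop, bell's own z axis and vertical above 0.4 rad).
It also fails if it takes over 72 s, if anything falls off the work surface, if the arm or the gripper's body presses on something with over 40 N, if the wrist force passes 120 N, or if a joint passes its speed limit or range.

## Robot

A 6-joint arm with a two-finger parallel gripper is mounted at the origin on the work surface. World frame = base frame: x ahead of the robot, y to its left, z up, the work surface at z = 0. Lengths are in mm, angles in rad, forces in N, time in s.
With the tool pointing down it reaches from about 275 to 750 mm from the base axis. Payload 10.2 kg.
Tool frame: the origin (TCP) lies between the finger pads; the fingertips stand 22 mm ahead of it and the grasp point (between the pads) lies 3 mm ahead of it (ctrl.nose_length is the distance from the TCP to the fingertips, in mm); z points along the fingers, y is the line along which they close (so a half turn about z gives the same grasp; the last joint's range is limited). The gripper opens to 85 mm and grips with 20 to 120 N. Pads are 22 mm wide; open, the fingers measure 114 mm over their backs; the gripper's body (76 mm by 85 mm) begins 54 mm behind the grasp point. The pads swing forward as they close: fully open they stand 13 mm farther back than shut.
Start: joints at [-1.417, 0.313, 1.498, -0, 1.331, -0.223], TCP at [193.16, -488.181, 253.294] pointing down, gripper open.
Joint ranges: [-2.94, 2.94], [-0.97, 2.17], [0.19, 2.56], [-1.23, 4.37], [0.02, 3.11], [-2.88, 2.88]. Speed limits (rad/s): [2.39, 2.39, 3.01, 3.14, 3.14, 3.14].

## Interface

Orientations are given as a unit quaternion [w, x, y, z].
In Python, from rig import sense, imaging, ctrl gives the robot as it stands. The module is installed in compiled form; this text tells all that it offers.
- The arm moves only by the tool apply_moves, never from a script. Its argument "commands" is a list of rows, each a list of 5 numbers: the gripper command: -1 is fully open, 1 is shut, values between are in proportion, then the shift along the tool's x, y, z in mm, then the turn about the tool's z in degrees. A call has 1 to 20 rows; each row shifts and turns the commanded pose from where the row before left it, along the tool's axes as they then stand; what a row does not reach is not made up. A row lasts 1/8 s, in which the tool goes at most 62.5 mm and 10.7 degrees, less where a joint would pass 70% of its speed; a pose out of reach is approached as far as the arm can. A call is refused whole if a number of a shift passes 62.5 or a number of a turn 10.7, either way. A call with a gripper value outside its range is refused whole. The fingers move at their own pace and stop on an object; "newtons" is the grip in N (left out, the last holds). Time passes only in rows, so rows that do not move let the fingers close. It gives the time, the measured TCP pose, the force, the opening and the grip force at its end, in the units of the state.
- sense(): the state, without advancing time (a new reading comes with each control period).
- imaging.capture(name): name is "side" or "top"; returns the picture (420x560x3 uint8, blue, green, red); there is no depth.
- imaging.calibration(name): a dict with "camera_matrix" (3x3 intrinsics, pixels), "k1" (the pictures are not rectified: a ray, as slopes to the right and down, at radius r is drawn at 1 + k1 r^2 times it, then the intrinsics apply), "world_to_cam" (4x4, takes a point from world to camera coordinates). Camera axes: x right, y up, looking along -z (the intrinsics and any distortion apply to the point x, -y, -z); pixel columns grow to the right and rows downward; lengths in mm; the calibration is good to about 2 mm. A picture is of the moment at which its call begins. calibration takes no time and is no camera call.
- ctrl.finish_job(): hands the job in; it is judged then, once.
The state is a dict: "time_s": time; "joints": joint angles; "dq": joint speeds; "tau": joint torques, N m; "eef_pos": TCP position; "ee_rot": TCP orientation; "force": force on the tool from outside, world axes, zero at the start; "wrist_torque": the same for the moment, N m; "grip_width": opening from 0.0 (shut) to 1.0 (fully open); "grip_force": force on a finger pad.
Only numpy, scipy, OpenCV 4.12 (cv2) and the standard library are available. Lean on these libraries where they do the work, as an engineer would, in place of code of your own. Each camera call takes 0.05 s, during which the arm holds its last target. There are 200 camera calls.

## Working session

There is one attempt and no reset: what is moved stays moved. The work goes in short steps, Python scripts to look and compute and a tool call to move; the robot and the scene stay as the last step left them, time stands still between calls to the robot, and variables do not carry over. Pictures are saved under pics/ and viewed, at most 10 in all, crops included, and the job is handed in when it is done.

Besides the shell and the picture viewer there is one more tool, called after ">>>" by a JSON object that holds its "api" and its "payload". apply_moves: Moves the arm, as the interface text tells. Its arguments: {"type":"object","properties":{"commands":{"type":"array","items":{"type":"array","items":{"type":"number"}}},"newtons":{"type":"number"}},"required":["commands"]}

```bash
mkdir -p pics; python3 - <<'E'
from rig import sense, imaging, ctrl
import cv2
s=sense();print(s)
for n in("side","top"):
    cv2.imwrite(f"pics/{n}0.png",imaging.capture(n)); c=imaging.calibration(n);print(n,c)
E
```

```text
{'time_s': 0.0, 'joints': array([-1.41740243e+00,  3.13468289e-01,  1.49843847e+00,  1.86314888e-05,
        1.33097139e+00, -2.23410151e-01]), 'dq': array([ 0.00164004, -0.00141452,  0.00182674, -0.00021217, -0.00032104,
        0.00122257]), 'tau': array([ 2.61893001e-04, -4.12275553e+01, -2.59733301e+01, -1.75543041e-04,
        4.24821832e-03,  5.07263735e-05]), 'eef_pos': array([ 193.12715136, -487.94933227,  252.72517038]), 'ee_rot': array([-6.42033883e-04,  9.82304985e-01,  1.87287219e-01,  3.15388360e-05]), 'force': array([0.34620794, 0.89408303, 0.23048507]), 'wrist_torque': array([-0.03015877, -0.02119252,  0.00671128]), 'grip_force': 0.0, 'grip_width': 1.0002304564317888}
side {'camera_matrix': array([[487.78120965,   0.        , 279.89026549],
       [  0.        , 487.78120965, 211.10130269],
       [  0.        ,   0.        ,   1.        ]]), 'k1': -0.15278131620363103, 'world_to_cam': array([[ 4.24889740e-01,  9.05229106e-01, -5.38271763e-03,
        -3.13460423e+02],
       [-6.20787733e-01,  2.95698176e-01,  7.26075189e-01,
         2.40198372e+02],
       [ 6.58856054e-01, -3.05160373e-01,  6.87594246e-01,
        -1.49923814e+03],
       [ 0.00000000e+00,  0.00000000e+00,  0.00000000e+00,
         1.00000000e+00]])}
top {'camera_matrix': array([[522.73616989,   0.        , 271.82778654],
       [  0.        , 522.73616989, 206.52147986],
       [  0.        ,   0.        ,   1.        ]]), 'k1': -0.1791075773984869, 'world_to_cam': array([[ 2.88546121e-02, -9.99491685e-01,  1.35566600e-02,
         3.14598901e+01],
       [ 9.97492355e-01,  2.96684278e-02,  6.42556386e-02,
        -6.15401202e+02],
       [-6.46251813e-02,  1.16685932e-02,  9.97841385e-01,
        -1.43591942e+03],
       [ 0.00000000e+00,  0.00000000e+00,  0.00000000e+00,
         1.00000000e+00]])}
```

View pics/side0.png

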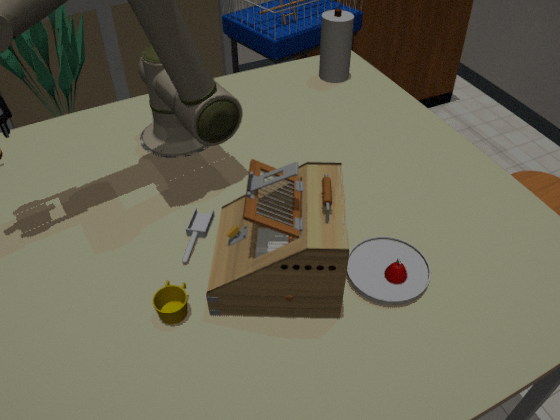

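View pics/top0.png

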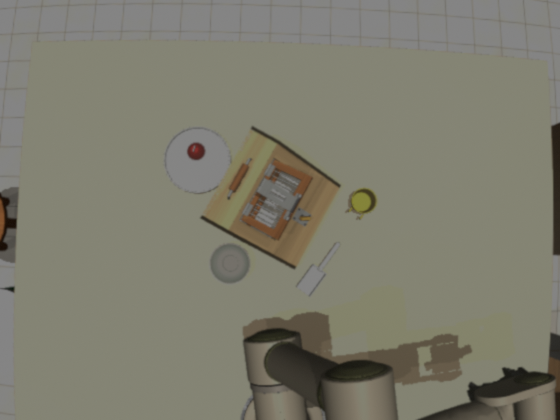

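```bash
python3 - <<'E'
import cv2,numpy as np
t=cv2.imread("pics/top0.png")[120:275,195:345]; s=cv2.imread("pics/side0.png")[155:320,200:350]
t=cv2.convertScaleAbs(t,alpha=1.4)
f=lambda a:cv2.resize(a,(400,int(a.shape[0]*400/150)),interpolation=cv2.INTER_CUBIC)
T,S=f(t),f(s);o=np.zeros((445,800,3),np.uint8);o[:T.shape[0],:400]=T;o[:S.shape[0],400:]=S
for i in range(0,800,53):
    pass
cv2.imwrite("pics/c1.png",cv2.resize(o,(800,445)))
E
```

```text
(no output)
```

View pics/c1.png

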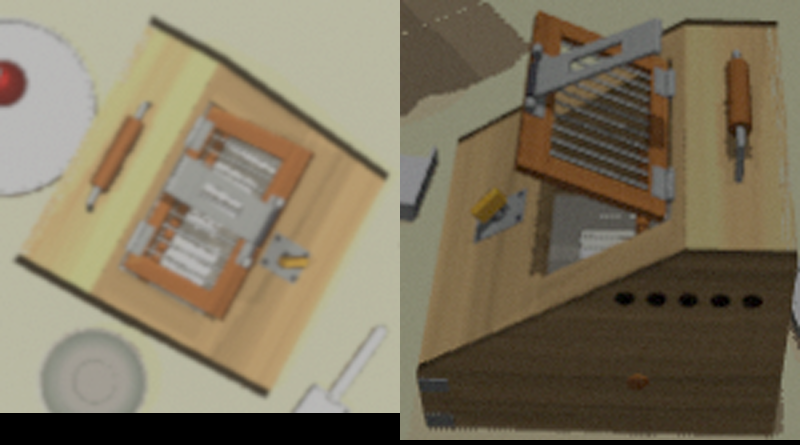

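```bash
cat > h.py <<'E'
import numpy as np, cv2
from scipy.optimize import least_squares
from scipy.spatial.transform import Rotation as R
from rig import sense, imaging, ctrl
C={n:imaging.calibration(n) for n in("side","top")}
def proj(n,P):
    c=C[n];P=np.atleast_2d(P);q=P@c["world_to_cam"][:3,:3].T+c["world_to_cam"][:3,3]
    s=np.c_[q[:,0]/-q[:,2],-q[:,1]/-q[:,2]];s=s*(1+c["k1"]*(s**2).sum(1,keepdims=True))
    return s@c["camera_matrix"][:2,:2].T+c["camera_matrix"][:2,2]
def ray(n,uv):
    c=C[n];K=c["camera_matrix"];d=(np.atleast_2d(uv)-K[:2,2])/K[0,0];s=d.copy()
    for _ in range(20): s=d/(1+c["k1"]*(s**2).sum(1,keepdims=True))
    W=c["world_to_cam"];v=np.c_[s[:,0],-s[:,1],-np.ones(len(s))]@W[:3,:3]
    return -W[:3,:3].T@W[:3,3],v
def onplane(n,uv,p0,nn):
    o,v=ray(n,uv);return o+v*(((p0-o)@nn)/(v@nn))[:,None]
a=np.radians(35)
SL=np.array([[np.cos(a),0,-np.sin(a)],[0,1,0],[np.sin(a),0,np.cos(a)]]) # cols slope x,y,z in box
FOOT=np.array([-136+65*np.cos(a),0,70+65*np.sin(a)])
def load():
    x,y,w=np.load("box.npy");B=R.from_euler("z",w).as_matrix();return np.array([x,y,0]),B
def slope2w(p):
    o,B=load();return o+(FOOT+np.atleast_2d(p)@SL.T)@B.T
def w2slope(p):
    o,B=load();return ((np.atleast_2d(p)-o)@B-FOOT)@SL
def door2slope(p,th): # p in door frame at hinge ; th open angle
    c,s=np.cos(th),np.sin(th);p=np.atleast_2d(p)
    # door extends -x; opening lifts -x side to +z
    return np.c_[162+c*p[:,0]+s*p[:,2],p[:,1],-s*p[:,0]+c*p[:,2]]
def hasp2slope(p,th,ph): # p in hasp frame at pin: extends -x
    c,s=np.cos(ph),np.sin(ph);p=np.atleast_2d(p)
    return door2slope(np.c_[-112+c*p[:,0]+s*p[:,2],p[:,1],12.5-s*p[:,0]+c*p[:,2]],th)
E
python3 - <<'E'
from h import *
k=150/400
tc=lambda u,v:(195+u*k-.3,120+v*k-.3); sc=lambda u,v:(200+(u-400)*k-.3,155+v*k-.3)
b=60.6
obs=[("top",tc(152,18),(136,-130,208)),("top",tc(17,260),(136,130,208)),("top",tc(387,177),(-136,-130,70)),("top",tc(268,393),(-136,130,70)),
("side",sc(419,367),(-136,-130,70)),("side",sc(798,252),(136,-130,208)),("side",sc(778,22),(136,130,208)),("side",sc(687,250),(b,-130,208)),("side",sc(687,22),(b,130,208)),("side",sc(458,140),(-136,130,70))]
def res(p):
    B=R.from_euler("z",p[2]).as_matrix();r=[]
    for n,uv,P in obs: r.append(proj(n,np.array([p[0],p[1],0])+B@np.array(P))[0]-uv)
    return np.array(r)
best=min((least_squares(lambda p:res(p).ravel(),[600,0,w],loss="soft_l1") for w in(0,1,2,3,-1,-2)),key=lambda s:s.cost)
print(best.x,best.cost);print(res(best.x).round(1));np.save("box.npy",best.x)
# door: free outer corners seen in side
dob=[("side",sc(540,12),(-112,85,9)),("side",sc(518,168),(-112,-85,9)),("top",tc(314,152),(-112,-85,9)),("top",tc(218,320),(-112,85,9))]
rd=lambda t:np.array([proj(n,slope2w(door2slope(P,t[0])))[0]-uv for n,uv,P in dob])
d=least_squares(lambda t:rd(t).ravel(),[.9],loss="soft_l1");print("door",d.x,rd(d.x).round(1))
hob=[("side",sc(661,20),(-100,18,3)),("side",sc(661,46),(-100,-18,3)),("top",tc(185,150),(-100,-18,3)),("top",tc(166,190),(-100,18,3))]
rh=lambda t:np.array([proj(n,slope2w(hasp2slope(P,d.x[0],t[0])))[0]-uv for n,uv,P in hob])
h=least_squares(lambda t:rh(t).ravel(),[2.2]);print("hasp",h.x,rh(h.x).round(1))
for n in C:
    im=cv2.imread(f"pics/{n}0.png");hsv=cv2.cvtColor(im,cv2.COLOR_BGR2HSV)
    u,v=proj(n,slope2w([0,0,14]))[0].astype(int);m=cv2.inRange(hsv,(19,150,90),(32,255,255));M=np.zeros_like(m);M[v-12:v+12,u-14:u+14]=m[v-12:v+12,u-14:u+14]
    ys,xs=np.nonzero(M);print(n,u,v,len(xs))
    if len(xs)>4:
        q=w2slope(onplane(n,np.c_[xs,ys].astype(float),slope2w([0,0,18])[0],load()[1]@SL[:,2]))[:,:2]
        e,V=np.linalg.eigh(np.cov(q.T));print(q.mean(0),q.min(0),q.max(0),e**.5,np.arctan2(V[1,1],V[0,1]))
print(slope2w([[0,0,0],[50,0,0]]))
E
```

```text
[621.19048014  47.37595386 -17.75549562] 13.124505760636584
[[-0.7 -0.6]
 [-2.3  1.1]
 [ 0.3 -0.9]
 [-1.3  2.6]
 [-1.   2.4]
 [ 0.3  2.9]
 [-0.1 -0.8]
 [-0.5  2.7]
 [-0.8 -1.6]
 [ 0.3 -1.1]]
door [0.93749562] [[-0.5  0.4]
 [ 0.1 -0.5]
 [-1.3  0.4]
 [-0.   0.3]]
hasp [2.33432377] [[-1.5  0.1]
 [-1.8  2.4]
 [-0.4  4.8]
 [-1.   3.6]]
side 233 231 85
[ 2.5027755  -3.95856937] [-14.17837077 -18.57727057] [19.59508804 11.46046223] [7.2710915  8.39191456] 2.8189821194717872
top 303 218 13
[-0.55133495 -3.3169169 ] [-11.21447204  -8.35387203] [11.70798925  3.49666956] [1.23498123 7.69237299] -2.646935527281579
[[583.21568041 -26.15175517 107.28246836]
 [602.01037004  10.23896921 135.96129018]]
```

```bash
python3 - <<'E'
from h import *
k=150/400
tc=lambda u,v:(195+u*k-.3,120+v*k-.3); sc=lambda u,v:(200+(u-400)*k-.3,155+v*k-.3)
b=60.6
# corners (box) and door hinge-symmetric corners
obs=[("top",tc(152,18),(136,-1,208)),("top",tc(17,260),(136,1,208)),("top",tc(387,177),(-136,-1,70)),("top",tc(268,393),(-136,1,70)),
("side",sc(419,367),(-136,-1,70)),("side",sc(798,252),(136,-1,208)),("side",sc(778,22),(136,1,208)),("side",sc(687,250),(b,-1,208)),("side",sc(687,22),(b,1,208)),("side",sc(458,140),(-136,1,70))]
def res(p):
    B=R.from_euler("z",p[2]).as_matrix();r=[]
    for n,uv,P in obs: r.append(proj(n,np.array([p[0],p[1],0])+B@(np.array(P)*[1,p[3],1]))[0]-uv)
    return np.array(r)
s=least_squares(lambda p:res(p).ravel(),[621,47,1.09,130]);print(s.x,s.cost);print(res(s.x).round(1));np.save("box.npy",s.x[:3])
o=[]
for n,x0,y0 in(("top",255,165),("side",205,150)):
    im=cv2.imread(f"pics/{n}0.png");z=7
    c=cv2.resize(im[y0:y0+85,x0:x0+57],None,fx=z,fy=z,interpolation=cv2.INTER_CUBIC);c=cv2.convertScaleAbs(c,alpha=1.4)
    def pt(P,col):
        for q in proj(n,slope2w(P)): cv2.circle(c,tuple(int(t) for t in (q-[x0,y0]+.5)*z),3,col,-1)
    pt([[0,0,0]],(255,0,0));pt([[0,0,22]],(0,0,255))
    pt([[y,x,0] for y in(-50,50) for x in (-50,50)],(0,255,0))
    pt(door2slope([[-112,-85,9],[-112,85,9],[0,-85,9],[0,85,9]],.94),(255,0,255))
    o.append(c)
cv2.imwrite("pics/c2.png",np.hstack(o)[:595])
E
```

```text
[621.48005083  47.09460292   1.09569817 125.04567622] 5.41268526397344
[[-1.7  1. ]
 [-1.2 -0.7]
 [-0.5  0.5]
 [-0.2  0.9]
 [-0.6  0.6]
 [ 0.2  0.9]
 [-0.1  0.7]
 [-0.4  0.7]
 [-0.9 -0.1]
 [-0.1  0.5]]
```

View pics/c2.png

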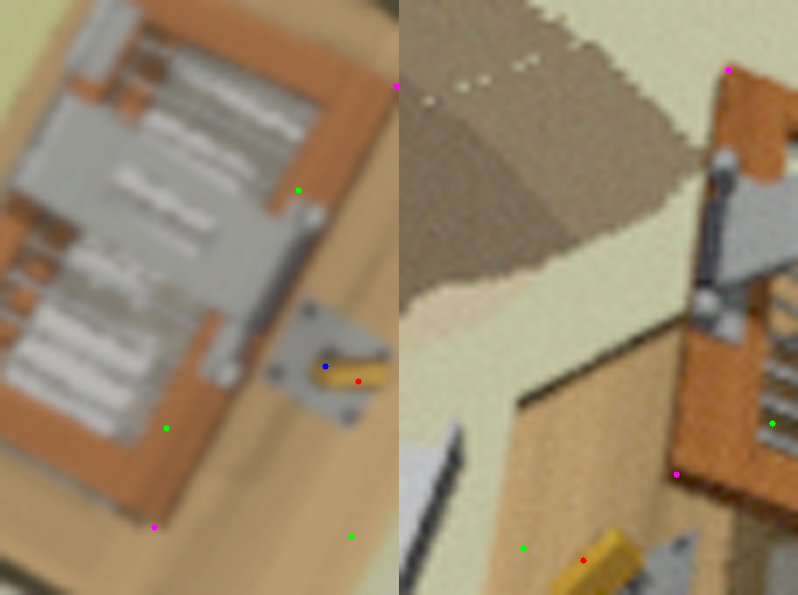

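```bash
python3 - <<'E'
from h import *
for n in C:
    im=cv2.imread(f"pics/{n}0.png");hsv=cv2.cvtColor(im,cv2.COLOR_BGR2HSV)
    u,v=proj(n,slope2w([0,0,14]))[0].astype(int);m=cv2.inRange(hsv,(17,165,80),(32,255,255));M=np.zeros_like(m);M[v-9:v+10,u-10:u+11]=m[v-9:v+10,u-10:u+11]
    k,l,st,ce=cv2.connectedComponentsWithStats(M);print(n,u,v,st[1:].tolist(),ce[1:].round(1).tolist())
    i=1+st[1:,4].argmax();ys,xs=np.nonzero(l==i)
    for z in (14.5,22):
        q=w2slope(onplane(n,np.c_[xs,ys].astype(float),slope2w([0,0,z])[0],load()[1]@SL[:,2]))[:,:2]
        e,V=np.linalg.eigh(np.cov(q.T));print(z,q.mean(0).round(1),q.min(0).round(1),q.max(0).round(1),(e**.5).round(1),np.arctan2(V[1,1],V[0,1]))
    print(im[v-5:v+6,u-8:u+9,0])
E
```

```text
side 233 231 [[227, 226, 12, 12, 79]] [[232.8, 231.5]]
14.5 [-0.9  0.9] [-17.6 -13.5] [13.9 15.1] [7.  8.1] 2.874649518340335
22 [ 6.5 -9.2] [ -9.9 -23.4] [21.2  4.8] [6.9 8. ] 2.8746495183403296
[[75 76 73 77 75 78 72 70 57 52 43 27 51 62 65 58 62]
 [73 77 73 75 78 77 70 54 46 44 37 27 33 50 61 62 67]
 [75 79 73 74 77 69 59 47 28 35 32 23 19 31 44 69 80]
 [75 76 70 77 73 54 36 31 36 32 25 25 27 22 43 81 95]
 [73 75 76 75 54 38 31 29 24 23 23 30 27 24 37 84 96]
 [75 74 71 58 42 39 33 29 33 23 28 24 23 24 42 83 97]
 [78 72 59 40 29 34 29 24 25 23 23 20 20 37 56 70 91]
 [79 60 37 38 35 29 27 29 25 28 14 38 29 42 59 74 86]
 [73 60 34 37 30 22 23 32  6 16 37 53 66 53 69 90 96]
 [75 69 45 30 31 32 22 26 28 31 43 65 72 67 74 92 94]
 [76 74 68 51 30 15 18 21 27 35 42 54 60 71 88 97 98]]
top 303 218 [] []Traceback (most recent call last):
  File "<stdin>", line 6, in <module>
ValueError: attempt to get argmax of an empty sequence
```

>>> {"api": "apply_moves", "payload": {"commands": [[-1,0,0,-40,-10.3],[-1,0,0,-40,-10.3],[-1,0,0,-30,-10.3],[-1,0,0,-20,-10.3],[-1,0,0,0,0],[-1,0,0,0,0]]}}

```text
time_s: 0.85
eef_pos: [193.1, -488.0, 382.0]
ee_rot: [-0.001, 0.855, 0.519, 0.0]
force: [0.1, 1.0, -0.3]
grip_width: 1.001
grip_force: 0.0
```

```bash
cat >> h.py <<'E'
def w2f(p): # world -> (h,y,v) relative to foot
    o,B=load();q=(np.asarray(p)-o)@B-FOOT;return q
def s2f(p): return np.atleast_2d(p)@SL.T
E
python3 - <<'E'
from h import *
s=sense();t=w2f(s["eef_pos"]);print("tcp",t.round(1),s["joints"].round(2))
for th in(.94,.75,.55,.35,.15,0,-.05):
    P=s2f(door2slope([[-101,66,9]],th))[0];print(th,"rail",P.round(1))
E
```

```text
tcp [-589.   136.2  274.7] [-1.42  0.26  1.24 -0.    1.65 -0.94]
0.94 rail [ 40.   66.  134.1]
0.75 rail [ 33.9  66.  115.8]
0.55 rail [31.3 66.  95.8]
0.35 rail [32.8 66.  75.6]
0.15 rail [38.2 66.  56.1]
0 rail [44.8 66.  42.4]
-0.05 rail [47.4 66.  38. ]
```

>>> {"api": "apply_moves", "payload": {"commands": [[1,45,5,0,-0.3],[1,45,5,0,0],[1,45,5,0,0],[1,45,5,0,0],[1,45,5,0,0],[1,45,5,0,0],[1,45,5,0,0],[1,45,5,0,0],[1,45,5,0,0],[1,45,5,0,0],[1,45,5,0,0],[1,45,5,0,0],[1,45,5,0,0],[1,45,5,0,0],[1,0,0,0,0],[1,0,0,0,0]]}}

```text
time_s: 2.85
eef_pos: [540.6, 41.5, 382.4]
ee_rot: [-0.0, 0.853, 0.523, -0.001]
force: [-1.0, 0.1, -0.1]
grip_width: -0.0
grip_force: 0.0
```

```bash
python3 - <<'E'
from h import *
s=sense();t=w2f(s["eef_pos"]);print("tcp",t.round(1),s["joints"].round(2),s["ee_rot"].round(3),s["force"].round(1),s["grip_width"])
E
```

```text
tcp [ 40.8  69.3 275.2] [-0.14  0.3   1.18 -0.    1.66  0.33] [-0.     0.853  0.523 -0.001] [-1.   0.1 -0.1] -0.00017940460919723775
```

>>> {"api": "apply_moves", "payload": {"commands": [[1,0,0,30,0],[1,0,0,40,0],[1,0,0,30,0],[1,0,0,10,0],[1,0,0,0,0],[1,0,0,5,0],[1,-2,0,6,0],[1,-2,0,6,0],[1,-2,0,6,0],[1,-1,0,6,0],[1,-1,0,7,0],[1,-1,0,7,0],[1,0,0,6,0],[1,0,0,7,0],[1,1,0,7,0],[1,0,0,0,0]]}}

```text
time_s: 4.85
eef_pos: [537.1, 34.8, 209.6]
ee_rot: [-0.0, 0.852, 0.523, -0.0]
force: [0.0, 0.3, 1.1]
grip_width: 0.002
grip_force: 0.0
```

```bash
python3 - <<'E'
from h import *
s=sense();t=w2f(s["eef_pos"]);print("tip",(t-[0,0,22]).round(1),s["force"].round(1))
E
```

```text
tip [33.2 69.4 80.4] [0.  0.3 1.1]
```

>>> {"api": "apply_moves", "payload": {"commands": [[1,0,0,6,0],[1,0,0,6,0],[1,0,0,6,0],[1,0,0,5,0],[1,0,0,5,0],[1,0,0,4,0],[1,0,0,0,0]]}}

```text
time_s: 5.72
eef_pos: [537.1, 34.6, 177.9]
ee_rot: [-0.0, 0.852, 0.523, -0.0]
force: [0.2, 0.4, 0.1]
grip_width: -0.001
grip_force: 0.0
```

>>> {"api": "apply_moves", "payload": {"commands": [[1,0,0,2,0],[1,0,0,1,0],[1,0,0,0,0]]}}

```text
time_s: 6.1
eef_pos: [537.3, 34.6, 175.3]
ee_rot: [0.0, 0.852, 0.523, -0.0]
force: [0.1, -0.2, 0.7]
grip_width: 0.0
grip_force: 0.1
```

```bash
cat > look.py <<'E'
from h import *
import sys
def look(name,x0=200,y0=140,w=150,hh=110,z=5,n="side"):
    im=imaging.capture(n);cv2.imwrite(f"pics/{name}_raw.png",im)
    c=cv2.resize(im[y0:y0+hh,x0:x0+w],None,fx=z,fy=z,interpolation=cv2.INTER_CUBIC);cv2.imwrite(f"pics/{name}.png",c)
E
python3 -c "
from look import *
look('a1')"
```

```text
(no output)
```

View pics/a1.png

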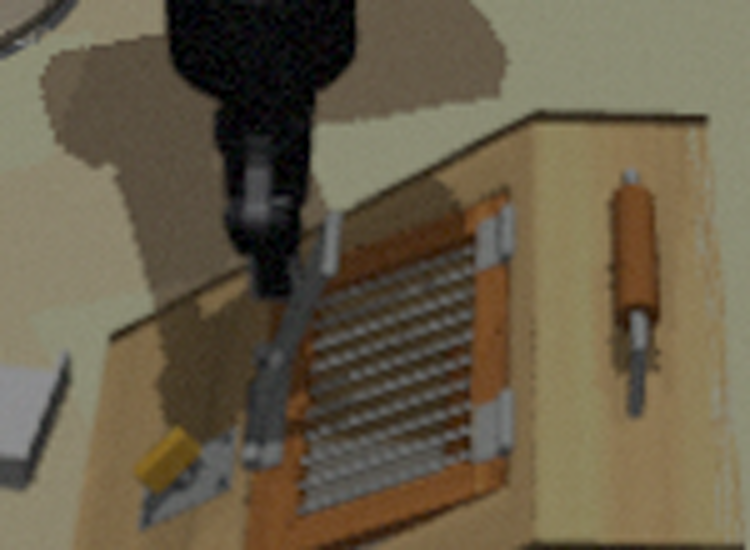

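>>> {"api": "apply_moves", "payload": {"commands": [[1,0,0,1,0],[1,0,0,1,0],[1,0,0,0,0]]}}

```text
time_s: 6.52
eef_pos: [537.3, 34.6, 173.2]
ee_rot: [-0.0, 0.852, 0.523, -0.0]
force: [0.4, -0.3, 0.3]
grip_width: 0.002
grip_force: 0.2
```

>>> {"api": "apply_moves", "payload": {"commands": [[1,0,0,1,0],[1,0,0,1,0],[1,0,0,0,0]]}}

```text
time_s: 6.9
eef_pos: [537.3, 34.6, 171.2]
ee_rot: [-0.0, 0.852, 0.523, -0.0]
force: [0.9, 0.0, -0.4]
grip_width: 0.001
grip_force: 0.2
```

>>> {"api": "apply_moves", "payload": {"commands": [[1,0,0,1,0],[1,0,0,0,0]]}}

```text
time_s: 7.15
eef_pos: [537.3, 34.6, 170.2]
ee_rot: [-0.0, 0.852, 0.523, -0.0]
force: [-0.1, -0.1, 0.1]
grip_width: 0.003
grip_force: 0.2
```

>>> {"api": "apply_moves", "payload": {"commands": [[1,0,0,1,0],[1,0,0,0,0]]}}

```text
time_s: 7.4
eef_pos: [537.3, 34.6, 169.2]
ee_rot: [-0.0, 0.852, 0.523, -0.0]
force: [0.3, 0.4, 0.8]
grip_width: -0.002
grip_force: 0.2
```

>>> {"api": "apply_moves", "payload": {"commands": [[1,0,0,1,0],[1,0,0,0,0]]}}

```text
time_s: 7.65
eef_pos: [537.3, 34.6, 168.2]
ee_rot: [-0.0, 0.852, 0.523, -0.0]
force: [0.3, 0.1, 1.0]
grip_width: -0.002
grip_force: 0.2
```

>>> {"api": "apply_moves", "payload": {"commands": [[1,0,0,1,0],[1,0,0,0,0]]}}

```text
time_s: 7.9
eef_pos: [537.3, 34.6, 167.2]
ee_rot: [-0.0, 0.852, 0.523, -0.0]
force: [0.8, 0.4, 1.6]
grip_width: -0.001
grip_force: 0.2
```

>>> {"api": "apply_moves", "payload": {"commands": [[1,0,0,1,0],[1,0,0,0,0]]}}

```text
time_s: 8.15
eef_pos: [537.3, 34.6, 166.2]
ee_rot: [-0.0, 0.852, 0.523, -0.0]
force: [-0.2, -0.7, 0.5]
grip_width: 0.003
grip_force: 0.2
```

>>> {"api": "apply_moves", "payload": {"commands": [[1,0,0,1,0],[1,0,0,0,0]]}}

```text
time_s: 8.4
eef_pos: [537.3, 34.7, 165.2]
ee_rot: [-0.0, 0.852, 0.523, -0.0]
force: [-0.2, -0.3, -0.9]
grip_width: -0.004
grip_force: 0.2
```

>>> {"api": "apply_moves", "payload": {"commands": [[1,0,0,1,0],[1,0,0,0,0]]}}

```text
time_s: 8.65
eef_pos: [537.3, 34.6, 164.2]
ee_rot: [-0.0, 0.852, 0.523, -0.0]
force: [0.0, -0.2, 0.1]
grip_width: 0.004
grip_force: 0.2
```

>>> {"api": "apply_moves", "payload": {"commands": [[1,0,0,1,0],[1,0,0,0,0]]}}

```text
time_s: 8.9
eef_pos: [537.3, 34.6, 163.2]
ee_rot: [-0.0, 0.852, 0.523, -0.0]
force: [-0.4, 0.7, 0.6]
grip_width: -0.001
grip_force: 0.2
```

>>> {"api": "apply_moves", "payload": {"commands": [[1,0,0,1,0],[1,0,0,0,0]]}}

```text
time_s: 9.15
eef_pos: [537.3, 34.6, 162.2]
ee_rot: [-0.0, 0.852, 0.523, -0.0]
force: [0.2, 0.5, 0.3]
grip_width: 0.0
grip_force: 0.2
```

```bash
python3 - <<'E'
from h import *
o=[]
for n,x0,y0 in(("side",205,165),("top",240,145)):
    im=imaging.capture(n);c=cv2.resize(im[y0:y0+80,x0:x0+80],(400,400),interpolation=cv2.INTER_CUBIC);c=cv2.convertScaleAbs(c,alpha=1.4)
    t=slope2w([0,0,0])[0]
    for P,col in ((door2slope([[-112,-85,9],[-112,85,9],[0,-85,9],[0,85,9]],0),(255,0,255)),):
        for q in proj(n,slope2w(P)): cv2.circle(c,tuple(int(t) for t in (q-[x0,y0]+.5)*5),3,col,-1)
    e=sense()["eef_pos"]-[0,0,22];q=proj(n,e)[0];cv2.circle(c,tuple(int(t) for t in (q-[x0,y0]+.5)*5),3,(0,0,255),-1)
    o.append(c)
cv2.imwrite("pics/a2.png",np.hstack(o))
E
```

```text
(no output)
```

View pics/a2.png

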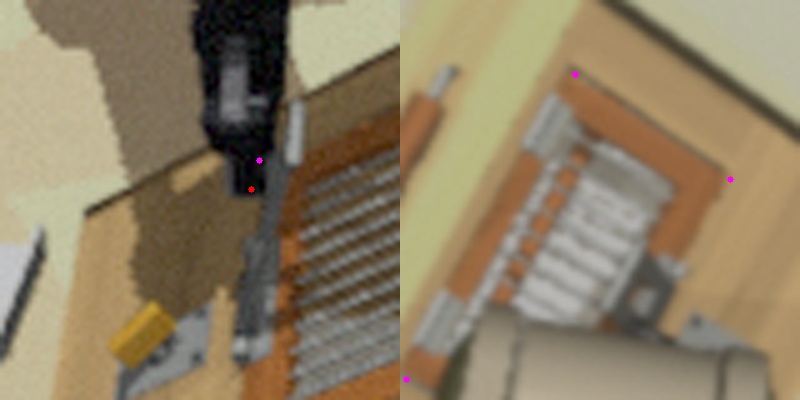

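>>> {"api": "apply_moves", "payload": {"commands": [[1,0,0,-15,0],[1,0,0,-10,0],[1,11,0,0,0],[1,0,0,5,0],[1,0,0,4,0],[1,0,0,0,0]]}}

```text
time_s: 10.0
eef_pos: [542.0, 44.4, 177.6]
ee_rot: [-0.0, 0.852, 0.523, -0.001]
force: [0.9, 0.0, -0.3]
grip_width: -0.004
grip_force: 0.0
```

>>> {"api": "apply_moves", "payload": {"commands": [[1,0,0,1,0],[1,0,0,1,0],[1,0,0,0,0]]}}

```text
time_s: 10.38
eef_pos: [542.3, 44.4, 176.3]
ee_rot: [-0.0, 0.852, 0.523, -0.0]
force: [0.3, 0.3, -0.8]
grip_width: 0.001
grip_force: 0.0
```

>>> {"api": "apply_moves", "payload": {"commands": [[1,0,0,1,0],[1,0,0,1,0],[1,0,0,0,0]]}}

```text
time_s: 10.75
eef_pos: [542.2, 44.5, 174.2]
ee_rot: [-0.0, 0.852, 0.523, -0.0]
force: [0.2, 1.1, -0.3]
grip_width: -0.004
grip_force: 0.0
```

>>> {"api": "apply_moves", "payload": {"commands": [[1,0,0,1,0],[1,0,0,1,0],[1,0,0,0,0]]}}

```text
time_s: 11.12
eef_pos: [542.2, 44.5, 172.2]
ee_rot: [-0.0, 0.852, 0.523, -0.0]
force: [-0.6, -0.9, 0.2]
grip_width: 0.003
grip_force: 0.0
```

>>> {"api": "apply_moves", "payload": {"commands": [[1,0,0,1,0],[1,0,0,1,0],[1,0,0,0,0]]}}

```text
time_s: 11.5
eef_pos: [542.3, 44.5, 170.2]
ee_rot: [-0.0, 0.852, 0.523, -0.0]
force: [-1.0, 0.2, 0.3]
grip_width: 0.003
grip_force: 0.0
```

>>> {"api": "apply_moves", "payload": {"commands": [[1,0,0,1,0],[1,0,0,1,0],[1,0,0,0,0]]}}

```text
time_s: 11.88
eef_pos: [542.4, 44.4, 168.4]
ee_rot: [0.0, 0.852, 0.523, 0.0]
force: [-0.6, 0.7, 0.4]
grip_width: -0.001
grip_force: 0.3
```

>>> {"api": "apply_moves", "payload": {"commands": [[1,0,0,1,0],[1,0,0,0.5,0],[1,0,0,0,0]]}}

```text
time_s: 12.25
eef_pos: [542.3, 44.5, 166.8]
ee_rot: [0.0, 0.852, 0.523, -0.0]
force: [0.2, 0.5, 1.2]
grip_width: 0.002
grip_force: 0.4
```

>>> {"api": "apply_moves", "payload": {"commands": [[1,0,0,1,0],[1,0,0,0,0]]}}

```text
time_s: 12.5
eef_pos: [542.2, 44.4, 165.7]
ee_rot: [-0.0, 0.852, 0.523, -0.0]
force: [0.9, -0.6, 1.0]
grip_width: 0.003
grip_force: 0.3
```

>>> {"api": "apply_moves", "payload": {"commands": [[1,0,0,1,0],[1,0,0,0,0]]}}

```text
time_s: 12.75
eef_pos: [542.3, 44.5, 165.0]
ee_rot: [0.0, 0.852, 0.523, 0.0]
force: [0.5, 0.2, 3.4]
grip_width: -0.001
grip_force: 1.3
```

>>> {"api": "apply_moves", "payload": {"commands": [[1,0,0,1,0],[1,0,0,0,0]]}}

```text
time_s: 13.0
eef_pos: [542.4, 44.5, 164.7]
ee_rot: [0.0, 0.852, 0.523, 0.0]
force: [-2.9, 1.2, 10.0]
grip_width: 0.001
grip_force: 4.3
```

```bash
python3 - <<'E'
from h import *
s=sense();t=w2f(s["eef_pos"]);print(ctrl.nose_length,t.round(1),s["force"].round(1),s["wrist_torque"].round(2))
im=imaging.capture("side");cv2.imwrite("pics/a3_raw.png",im)
x0,y0=205,165;z=6
c=cv2.resize(im[y0:y0+100,x0:x0+130],None,fx=z,fy=z,interpolation=cv2.INTER_CUBIC);c=cv2.convertScaleAbs(c,alpha=1.4)
for P,col in ((door2slope([[-112,-85,9],[-112,85,9],[0,-85,9],[0,85,9]],0),(255,0,255)),([[0,0,22]],(0,0,255)),([[-79+14,-125,0],[-65,125,0],[175,-125,0]],(0,255,0))):
    for q in proj("side",slope2w(P)): cv2.circle(c,tuple(int(t) for t in (q-[x0,y0]+.5)*z),3,col,-1)
cv2.imwrite("pics/a3.png",c)
E
```

```text
22.0 [44.3 69.1 57.4] [-2.9  1.2 10. ] [0.09 0.42 0.05]
```

View pics/a3.png

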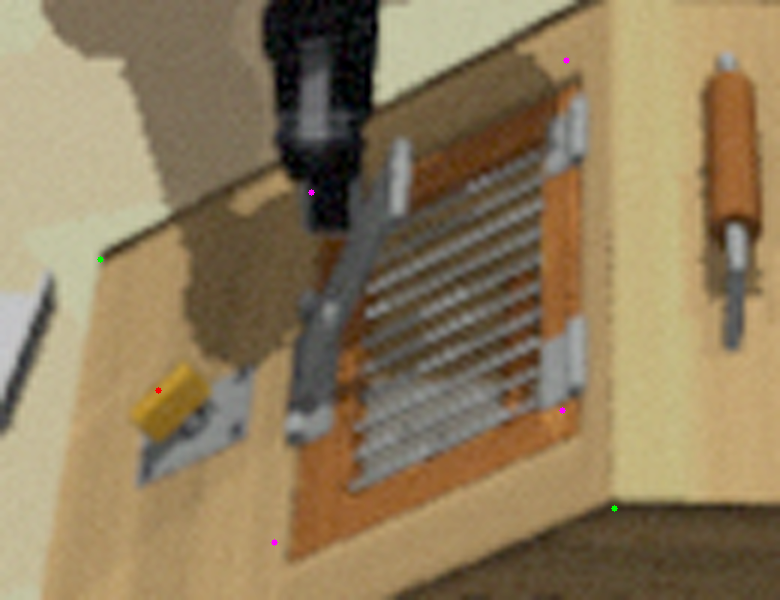

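```bash
sed -i 's/p\[:,1\],12.5-s/p[:,1],3.5-s/' h.py; python3 - <<'E'
from h import *
for ph in(2.0,2.2,2.4,2.6):
    P=hasp2slope([[-100,18,2],[-100,-18,2]],0,ph);q=proj("side",slope2w(P));print(ph,((q-[205,165]+.5)*6).round(0).tolist(),s2f(P)[0].round(1))
E
```

```text
2.0 [[247.0, 113.0], [237.0, 186.0]] [ 22.9  18.  130.3]
2.2 [[307.0, 111.0], [299.0, 185.0]] [ 42.8  18.  131.5]
2.4 [[368.0, 119.0], [361.0, 192.0]] [ 62.6  18.  128.7]
2.6 [[426.0, 135.0], [421.0, 209.0]] [ 81.4  18.  122.1]
```

>>> {"api": "apply_moves", "payload": {"commands": [[1,0,0,-20,0],[1,0,0,-50,0],[1,0,0,-50,0],[1,0,0,-30,0],[1,0,0,0,0]]}}

```text
time_s: 13.68
eef_pos: [542.7, 44.4, 315.5]
ee_rot: [0.001, 0.852, 0.523, 0.001]
force: [0.8, -1.2, -0.8]
grip_width: -0.0
grip_force: 0.0
```

>>> {"api": "apply_moves", "payload": {"commands": [[0,-27,35,0,0],[0,-27,34,0,0],[0,0,0,50,0],[0,0,0,50,0],[0,0,0,50,0],[0,0,0,15,0],[0,0,0,10,0],[0,0,0,0,0]]}}

```text
time_s: 14.68
eef_pos: [579.7, -35.0, 139.5]
ee_rot: [0.0, 0.852, 0.523, 0.0]
force: [0.4, -0.1, -0.2]
grip_width: 0.496
grip_force: 0.0
```

```bash
python3 - <<'E'
from h import *
s=sense();t=w2f(s["eef_pos"]);print(t.round(1),s["force"].round(1),s["grip_width"])
im=imaging.capture("side");x0,y0=205,165;z=6
c=cv2.resize(im[y0:y0+80,x0:x0+100],None,fx=z,fy=z,interpolation=cv2.INTER_CUBIC);c=cv2.convertScaleAbs(c,alpha=1.6)
cv2.imwrite("pics/a4.png",c)
E
```

```text
[-9.3 -0.4 32.2] [ 0.4 -0.1 -0.2] 0.4961849870503522
```

View pics/a4.png

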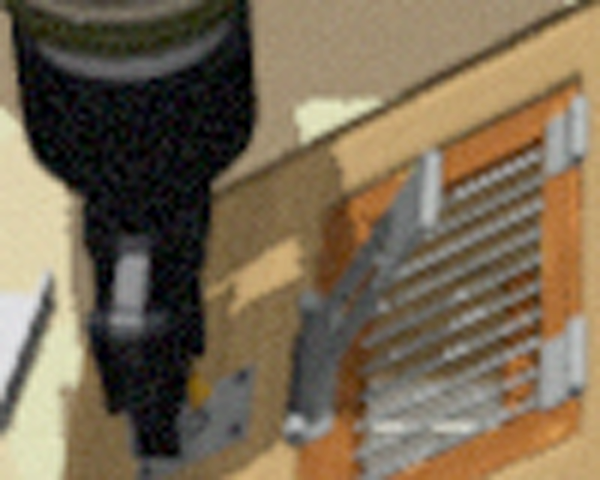

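>>> {"api": "apply_moves", "payload": {"commands": [[0,0,0,4,0],[0.3,0,0,0,0],[0.5,0,0,0,0],[0.6,0,0,0,0],[0.7,0,0,0,0],[0.75,0,0,0,0],[0.8,0,0,0,0],[0.8,0,0,0,0]], "newtons": 20}}

```text
time_s: 15.72
eef_pos: [579.4, -35.0, 134.8]
ee_rot: [0.0, 0.852, 0.523, 0.0]
force: [-0.9, 1.1, 2.0]
grip_width: 0.102
grip_force: 9.7
```

>>> {"api": "apply_moves", "payload": {"commands": [[0.85,0,0,0,0],[0.85,0,0,0,0],[0.9,0,0,0,0],[0.9,0,0,0,0]]}}

```text
time_s: 16.23
eef_pos: [579.4, -35.0, 134.8]
ee_rot: [0.0, 0.852, 0.523, 0.0]
force: [-0.1, -0.1, 1.8]
grip_width: 0.101
grip_force: 21.4
```

>>> {"api": "apply_moves", "payload": {"commands": [[0.9,0,1.5,0,0],[0.9,0,0,0,0]]}}

```text
time_s: 16.48
eef_pos: [579.6, -35.0, 134.8]
ee_rot: [-0.001, 0.852, 0.523, -0.001]
force: [-8.1, 4.4, 6.4]
grip_width: 0.1
grip_force: 22.1
```

>>> {"api": "apply_moves", "payload": {"commands": [[0.9,0,-3,0,0],[0.9,0,0,0,0]]}}

```text
time_s: 16.73
eef_pos: [579.2, -34.9, 134.9]
ee_rot: [0.002, 0.852, 0.523, 0.001]
force: [7.3, -1.7, -2.5]
grip_width: 0.097
grip_force: 21.0
```

>>> {"api": "apply_moves", "payload": {"commands": [[0.9,0,1.5,0,0],[0.9,0,0,0,0]]}}

```text
time_s: 16.98
eef_pos: [579.4, -35.0, 134.8]
ee_rot: [0.0, 0.852, 0.523, -0.0]
force: [-0.8, 0.6, 0.4]
grip_width: 0.099
grip_force: 21.6
```

```bash
python3 - <<'E'
from h import *
s=sense();t=w2f(s["eef_pos"]);print(t.round(2))
p=None
for ph in(2.5,2.3,2.1,1.9,1.7,1.5,1.3,1.1,.9,.7,.6,.5,.4,.3,.2,.1,0):
    q=s2f(hasp2slope([[-88,0,0]],0,ph))[0];print(ph,q.round(1),None if p is None else (q-p).round(1));p=q
E
```

```text
[-9.48 -0.12 27.54]
2.5 [ 66.5   0.  115.1] None
2.3 [ 49.3   0.  118.9] [-17.2   0.    3.8]
2.1 [ 31.8   0.  119.3] [-17.6   0.    0.3]
1.9 [ 14.5   0.  116.1] [-17.3   0.   -3.2]
1.7 [ -1.8   0.  109.5] [-16.3   0.   -6.5]
1.5 [-16.5   0.   99.9] [-14.7   0.   -9.7]
1.3 [-29.    0.   87.5] [-12.5   0.  -12.4]
1.1 [-38.7   0.   72.9] [ -9.8   0.  -14.6]
0.9 [-45.4   0.   56.6] [ -6.7   0.  -16.3]
0.7 [-48.7   0.   39.4] [ -3.3   0.  -17.3]
0.6 [-49.    0.   30.6] [-0.3  0.  -8.8]
0.5 [-48.5   0.   21.8] [ 0.5  0.  -8.8]
0.4 [-47.1   0.   13.1] [ 1.4  0.  -8.7]
0.3 [-44.8   0.    4.6] [ 2.3  0.  -8.5]
0.2 [-41.7   0.   -3.6] [ 3.1  0.  -8.2]
0.1 [-37.8   0.  -11.5] [ 3.9  0.  -7.9]
0 [-33.1   0.  -18.9] [ 4.7  0.  -7.4]
```

>>> {"api": "apply_moves", "payload": {"commands": [[0.5,0,0,0,0],[0,0,0,-15,0],[-1,0,0,-50,0],[-1,0,0,-50,0],[-1,0,0,-40,0],[-1,0,0,0,0]]}}

```text
time_s: 17.73
eef_pos: [580.1, -35.1, 294.0]
ee_rot: [0.003, 0.852, 0.523, 0.002]
force: [-0.2, -0.7, -0.2]
grip_width: 1.0
grip_force: 0.0
```

>>> {"api": "apply_moves", "payload": {"commands": [[-1,38,0,0,0],[-1,38,0,0,0],[-1,0,0,25,0],[-1,0,0,20,0],[-1,0,0,10,0],[-0.5,0,0,0,0],[-0.1,0,0,0,0],[0,0,0,0,0],[0.1,0,0,0,0],[0.2,0,0,0,0],[0.3,0,0,0,0],[0.3,0,0,0,0]]}}

```text
time_s: 19.23
eef_pos: [613.8, 32.8, 234.8]
ee_rot: [0.0, 0.852, 0.523, 0.0]
force: [0.3, -0.0, 0.4]
grip_width: 0.349
grip_force: 0.0
```

```bash
python3 - <<'E'
from h import *
s=sense();t=w2f(s["eef_pos"]);print(t.round(2),s["force"],s["grip_width"],s["grip_force"])
E
```

```text
[ 66.55   0.34 127.54] [ 0.26066498 -0.00408905  0.39002194] 0.3486265207391198 0.0
```

```bash
python3 - <<'E'
from h import *
im=imaging.capture("side");x0,y0=225,145;z=6
c=cv2.resize(im[y0:y0+90,x0:x0+100],None,fx=z,fy=z,interpolation=cv2.INTER_CUBIC);c=cv2.convertScaleAbs(c,alpha=1.6)
e=sense()["eef_pos"]-[0,0,18];q=proj("side",e)[0];cv2.circle(c,tuple(int(t) for t in (q-[x0,y0]+.5)*z),3,(0,0,255),-1)
for ph in(2.3,2.5,2.7):
    for q in proj("side",slope2w(hasp2slope([[-100,18,0],[-100,-18,0]],0,ph))):cv2.circle(c,tuple(int(t) for t in (q-[x0,y0]+.5)*z),3,(0,255,0),-1)
cv2.imwrite("pics/a5.png",c)
E
```

```text
(no output)
```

View pics/a5.png

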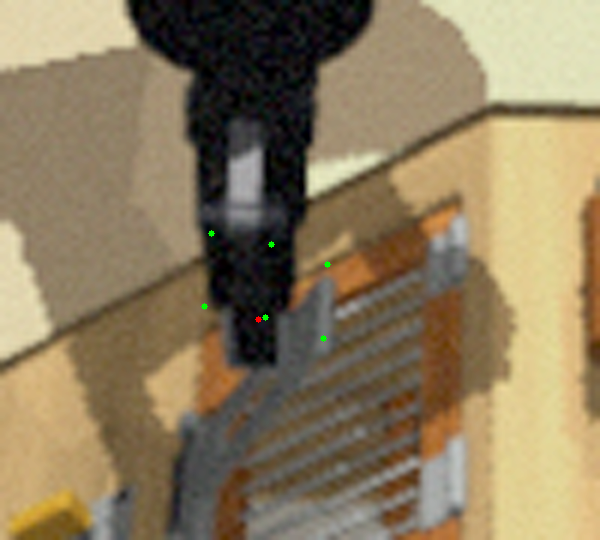

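>>> {"api": "apply_moves", "payload": {"commands": [[-0.2,0,0,-10,0],[-0.5,0,0,0,0],[-0.5,18,0,0,0],[-0.5,0,0,10,0],[-0.5,0,0,8,0],[-0.1,0,0,0,0],[0,0,0,0,0],[0.1,0,0,0,0],[0.2,0,0,0,0],[0.3,0,0,0,0],[0.3,0,0,0,0]]}}

```text
time_s: 20.65
eef_pos: [622.0, 48.9, 227.1]
ee_rot: [0.0, 0.852, 0.523, 0.0]
force: [0.6, 1.0, 2.5]
grip_width: 0.41
grip_force: 20.1
```

```bash
python3 - <<'E'
from h import *
s=sense();t=w2f(s["eef_pos"]);print(t.round(2),s["force"],s["grip_width"],s["grip_force"])
p=None
for ph in(2.7,2.6,2.5): print(s2f(hasp2slope([[-88,0,0]],0,ph))[0])
E
```

```text
[ 84.63   0.34 119.87] [0.61059959 1.04835514 2.48437997] 0.41011032195892716 20.062674432992935
[ 82.54858598   0.         107.98648901]
[ 74.6994453    0.         111.95719158]
[ 66.49310884   0.         115.12445064]
```

>>> {"api": "apply_moves", "payload": {"commands": [[0.3,-8,0.4,-3.5,0],[0.3,-8,0,-3.5,0],[0.3,-8.6,0,-2,0],[0.3,-8.6,0,-2,0],[0.3,-8.8,0,0,0],[0.3,-8.8,0,0,0],[0.3,-8.6,0,1.6,0],[0.3,-8.6,0,1.6,0],[0.3,-8.2,0,3.2,0],[0.3,-8.2,0,3.2,0],[0.3,-7.4,0,4.8,0],[0.3,-7.4,0,4.8,0],[0.3,-6.2,0,6.2,0],[0.3,-6.2,0,6.2,0],[0.3,0,0,0,0]]}}

```text
time_s: 22.52
eef_pos: [571.1, -53.6, 206.9]
ee_rot: [0.002, 0.853, 0.523, -0.001]
force: [-4.0, -7.8, 9.0]
grip_width: 0.415
grip_force: 21.5
```

```bash
python3 - <<'E'
from h import *
s=sense();t=w2f(s["eef_pos"]);print(t.round(2),s["force"],s["grip_width"],s["grip_force"])
E
```

```text
[-29.82  -1.23  99.64] [-3.9542702  -7.78328184  8.96587839] 0.4152612500478726 21.531829610466957
```

>>> {"api": "apply_moves", "payload": {"commands": [[0,0,0,0,0],[0,0,0,0,0]]}}

```text
time_s: 22.78
eef_pos: [571.3, -51.0, 205.6]
ee_rot: [-0.0, 0.852, 0.523, -0.001]
force: [0.2, -0.8, 0.1]
grip_width: 0.499
grip_force: 0.0
```

```bash
python3 - <<'E'
from h import *
s=sense();t=w2f(s["eef_pos"]);print(t.round(2),s["force"],s["grip_width"],s["grip_force"],s["ee_rot"])
im=imaging.capture("side");x0,y0=190,160;z=6
c=cv2.resize(im[y0:y0+90,x0:x0+100],None,fx=z,fy=z,interpolation=cv2.INTER_CUBIC);c=cv2.convertScaleAbs(c,alpha=1.6)
for ph in(1.,1.3,1.5):
    for q in proj("side",slope2w(hasp2slope([[-100,18,0],[-100,-18,0]],0,ph))):cv2.circle(c,tuple(int(t) for t in (q-[x0,y0]+.5)*z),3,(0,255,0),-1)
cv2.imwrite("pics/a6.png",c)
E
```

```text
[-27.42  -0.25  98.35] [ 0.18918469 -0.82065976  0.1262785 ] 0.4989093607292584 0.0 [-4.59706822e-04  8.52276872e-01  5.23090413e-01 -5.84274294e-04]
```

View pics/a6.png

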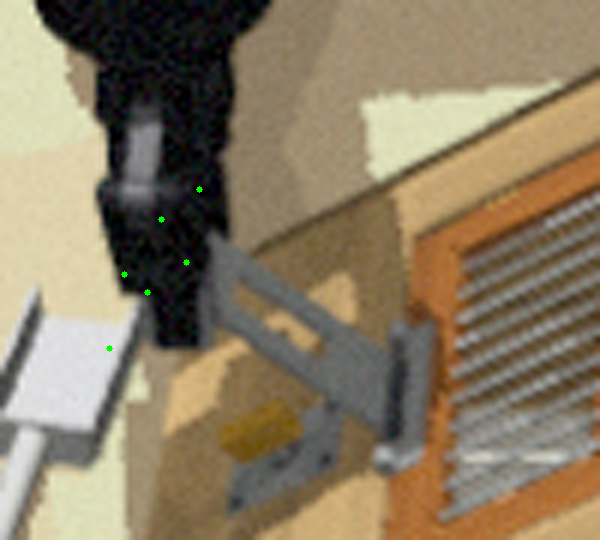

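>>> {"api": "apply_moves", "payload": {"commands": [[0.3,0,-0.1,0,0],[0.3,0,0,0,0],[0.3,-5,0,7.3,0],[0.3,-5,0,7.3,0],[0.3,-3.4,0,8.1,0],[0.3,-3.4,0,8.1,0],[0.3,-2,0,8.6,0],[0.3,-1.5,0,8.6,0],[0.3,0,0,0,0]]}}

```text
time_s: 23.95
eef_pos: [561.9, -70.5, 157.7]
ee_rot: [0.001, 0.852, 0.523, -0.001]
force: [-4.4, -8.6, 2.4]
grip_width: 0.416
grip_force: 20.7
```

>>> {"api": "apply_moves", "payload": {"commands": [[0,0,0,0,0],[0,0,0,0,0]]}}

```text
time_s: 24.2
eef_pos: [562.5, -68.7, 158.0]
ee_rot: [-0.0, 0.852, 0.523, 0.0]
force: [-0.3, -0.4, -0.7]
grip_width: 0.499
grip_force: 0.0
```

```bash
python3 - <<'E'
from h import *
s=sense();t=w2f(s["eef_pos"]);print(t.round(2),s["force"],s["grip_width"],s["grip_force"],s["ee_rot"])
E
```

```text
[-47.22  -0.48  50.74] [-0.25517135 -0.4167416  -0.72582258] 0.4994940864519398 0.0 [-1.34448519e-04  8.52211571e-01  5.23197296e-01  9.47406811e-05]
```

>>> {"api": "apply_moves", "payload": {"commands": [[0.3,0,-0.35,0,0],[0.3,0,0,0,0],[0.3,0,0,8.8,0],[0.3,0.5,0,8.8,0],[0.3,0,0,0,0]]}}

```text
time_s: 24.82
eef_pos: [561.9, -68.6, 139.8]
ee_rot: [-0.0, 0.852, 0.523, -0.001]
force: [-2.8, -5.7, 0.4]
grip_width: 0.414
grip_force: 19.9
```

>>> {"api": "apply_moves", "payload": {"commands": [[0.3,0.7,0,4.4,0],[0.3,0.7,0,4.4,0],[0.3,1.1,0,4.3,0],[0.3,1.1,0,4.3,0],[0.3,0,0,0,0]]}}

```text
time_s: 25.45
eef_pos: [563.8, -65.4, 123.0]
ee_rot: [-0.0, 0.852, 0.523, -0.0]
force: [-2.3, -4.6, 0.1]
grip_width: 0.416
grip_force: 20.1
```

```bash
python3 - <<'E'
from h import *
s=sense();t=w2f(s["eef_pos"]);print(t.round(2),s["force"],s["grip_width"],s["grip_force"],s["ee_rot"])
E
```

```text
[-43.71  -0.16  15.67] [-2.34070333 -4.60494899  0.10948503] 0.41626271219940253 20.13484239578247 [-1.82333819e-05  8.52268970e-01  5.23103577e-01 -4.99732242e-04]
```

>>> {"api": "apply_moves", "payload": {"commands": [[0,0,0,0,0],[-0.2,0,0,-10,0],[-0.2,0,0,-20,0],[1,0,0,0,0],[1,0,0,0,0],[1,0,0,0,0],[1,3,0,0,0],[1,0,0,0,0]]}}

```text
time_s: 26.45
eef_pos: [565.4, -62.1, 153.0]
ee_rot: [-0.0, 0.852, 0.523, -0.0]
force: [0.2, 0.4, 0.8]
grip_width: -0.0
grip_force: 0.0
```

>>> {"api": "apply_moves", "payload": {"commands": [[1,0,0,5,0],[1,0,0,5,0],[1,0,0,4,0],[1,0,0,4,0],[1,0,0,4,0],[1,0,0,4,0],[1,0,0,4,0],[1,0,0,0,0]]}}

```text
time_s: 27.45
eef_pos: [565.2, -62.3, 122.8]
ee_rot: [-0.0, 0.852, 0.523, -0.0]
force: [1.3, -1.2, -0.7]
grip_width: -0.003
grip_force: 0.0
```

```bash
python3 - <<'E'
from h import *
s=sense();t=w2f(s["eef_pos"]);print(t.round(2),s["force"],s["grip_width"],s["grip_force"],s["ee_rot"])
E
```

```text
[-4.028e+01 -3.000e-02  1.555e+01] [ 1.29296425 -1.22654023 -0.69685546] -0.0034906732637870587 0.0 [-2.28448974e-04  8.52233951e-01  5.23160766e-01 -2.30281047e-04]
```

>>> {"api": "apply_moves", "payload": {"commands": [[1,0,0,2,0],[1,0,0,2,0],[1,0,0,2,0],[1,0,0,0,0]]}}

```text
time_s: 27.95
eef_pos: [565.3, -62.4, 117.0]
ee_rot: [-0.0, 0.852, 0.523, -0.0]
force: [0.7, -0.5, -0.1]
grip_width: -0.001
grip_force: 0.0
```

>>> {"api": "apply_moves", "payload": {"commands": [[1,0,0,1,0],[1,0,0,1,0],[1,0,0,0,0]]}}

```text
time_s: 28.32
eef_pos: [565.4, -62.4, 115.1]
ee_rot: [-0.0, 0.852, 0.523, -0.0]
force: [-0.9, 0.0, -0.3]
grip_width: -0.002
grip_force: 0.0
```

>>> {"api": "apply_moves", "payload": {"commands": [[1,0,0,1,0],[1,0,0,1,0],[1,0,0,0,0]]}}

```text
time_s: 28.7
eef_pos: [565.4, -62.4, 113.1]
ee_rot: [-0.0, 0.852, 0.523, -0.0]
force: [0.2, 0.1, 1.3]
grip_width: -0.001
grip_force: 0.2
```

>>> {"api": "apply_moves", "payload": {"commands": [[1,0,0,1,0],[1,0,0,0,0]]}}

```text
time_s: 28.95
eef_pos: [565.5, -62.4, 112.4]
ee_rot: [0.0, 0.852, 0.523, 0.0]
force: [0.0, 0.4, 2.3]
grip_width: 0.005
grip_force: 1.0
```

>>> {"api": "apply_moves", "payload": {"commands": [[1,0,0,1,0],[1,0,0,0,0]]}}

```text
time_s: 29.2
eef_pos: [565.6, -62.4, 111.5]
ee_rot: [0.0, 0.852, 0.523, 0.0]
force: [-0.6, 1.0, 5.1]
grip_width: -0.0
grip_force: 2.0
```

>>> {"api": "apply_moves", "payload": {"commands": [[1,0,0,1,0],[1,0,0,0,0],[1,0,0,0,0]]}}

```text
time_s: 29.58
eef_pos: [565.8, -62.5, 110.9]
ee_rot: [0.001, 0.852, 0.523, 0.0]
force: [-0.3, 0.6, 6.2]
grip_width: -0.0
grip_force: 2.7
```

>>> {"api": "apply_moves", "payload": {"commands": [[1,0,0,1,0],[1,0,0,0,0],[1,0,0,0,0]]}}

```text
time_s: 29.95
eef_pos: [566.0, -62.6, 110.2]
ee_rot: [0.001, 0.852, 0.523, 0.001]
force: [-0.7, 0.4, 8.2]
grip_width: -0.003
grip_force: 3.5
```

>>> {"api": "apply_moves", "payload": {"commands": [[1,0,0,1,0],[1,0,0,0,0],[1,0,0,0,0]]}}

```text
time_s: 30.32
eef_pos: [566.2, -62.7, 109.5]
ee_rot: [0.001, 0.852, 0.523, 0.001]
force: [-1.2, -0.6, 10.5]
grip_width: 0.004
grip_force: 4.3
```

```bash
python3 - <<'E'
from h import *
s=sense();t=w2f(s["eef_pos"]);print(t.round(2),s["force"],s["wrist_torque"],s["ee_rot"])
E
```

```text
[-40.17  -1.01   2.18] [-1.2096176  -0.59707458 10.54823267] [ 0.09176934  0.11673051 -0.01071789] [0.00111241 0.85223554 0.52315634 0.00088885]
```

>>> {"api": "apply_moves", "payload": {"commands": [[1,0,0,-20,0],[1,0,0,-60,0],[1,0,0,-60,0],[1,-60,0,0,0],[1,-60,0,0,0],[1,-30,0,0,0],[1,0,0,0,0]]}}

```text
time_s: 31.2
eef_pos: [496.7, -197.6, 247.9]
ee_rot: [-0.0, 0.853, 0.522, -0.0]
force: [0.1, 0.6, -0.2]
grip_width: -0.004
grip_force: 0.0
```

```bash
python3 - <<'E'
from h import *
im=imaging.capture("side");cv2.imwrite("pics/b_side.png",im);tp=imaging.capture("top");cv2.imwrite("pics/b_top.png",tp)
hsv=cv2.cvtColor(im,cv2.COLOR_BGR2HSV)
# predicted hasp outline pixels
for ph in(0,.1,.3):
    print(ph,proj("side",slope2w(hasp2slope([[-100,18,1.5],[-100,-18,1.5]],0,ph))).round(1).tolist())
print("wing",proj("side",slope2w([[14,0,22],[-14,0,22],[0,14,22],[0,-14,22]])).round(1).tolist())
def cl(p):
    h,s,v=map(int,p)
    return 'Y' if 17<=h<=33 and s>150 else 'o' if h<17 and s>130 else '#' if s<75 and v<165 else '.'
for y in range(205,262): print(y,''.join(cl(hsv[y,x]) for x in range(212,275)))
E
```

```text
0 [[219.1, 237.0], [217.0, 249.2]]
0.1 [[216.3, 234.2], [214.2, 246.4]]
0.3 [[212.0, 228.2], [209.7, 240.4]]
wing [[236.1, 227.0], [225.8, 232.1], [231.6, 224.8], [230.2, 234.4]]
205 #.###########..................................oooooooooo...###
206 .###########...................................oooooooooo#####.
207 .#########....................................oooooooooo####...
208 .#########....................................oooooooo.###...##
209 ##########....................................oooooooo.#...####
210 #########.....................................oooooooooo.######
211 #########.....................................oooooooooo#####..
212 #########.....................................oooooooo.####...#
213 #########..................................###oo...ooo###...###
214 #########..................................#######.oooo...#####
215 #########..................................#######.oooo.#####..
216 ########..................................########.ooo#####....
217 ########...................................#######.oo.###....##
218 ########.........................
[... 2254 characters left out ...]
ooooooooooooooo.....
252 ##........................................ooooooooooooo........
253 ##........................................ooooooooooo..........
254 ##.......................................oooooooooo............
255 #.........................................oooooo...............
256 #........................................ooooo.................
257 #........................................oooo..................
258 #..............................................................
259 #..............................................................
260 #..............................................................
261 ...............................................................
```

```bash
python3 -c "
from h import *
print(w2f(sense()['eef_pos']).round(1))"
```

```text
[-189.8   -0.9  140.7]
```

>>> {"api": "apply_moves", "payload": {"commands": [[1,55,-11,0,0],[1,54,-11,0,0],[1,54,-11,0,0],[1,0,0,50,0],[1,0,0,40,0],[1,0,0,18,0],[1,0,0,10,0],[1,0,0,0,0]]}}

```text
time_s: 32.3
eef_pos: [541.9, -35.2, 130.1]
ee_rot: [-0.0, 0.852, 0.524, -0.0]
force: [0.1, -0.2, 0.4]
grip_width: -0.001
grip_force: 0.0
```

>>> {"api": "apply_moves", "payload": {"commands": [[1,0,5,0,0],[1,0,4,0,0],[1,0,4,0,0],[1,0,4,0,0],[1,0,0,0,0]]}}

```text
time_s: 32.92
eef_pos: [556.8, -43.6, 130.0]
ee_rot: [-0.0, 0.852, 0.523, -0.0]
force: [-3.2, 0.1, 1.4]
grip_width: 0.001
grip_force: 1.4
```

>>> {"api": "apply_moves", "payload": {"commands": [[1,0,3,0,0],[1,0,3,0,0],[1,0,0,0,0]]}}

```text
time_s: 33.3
eef_pos: [562.0, -46.4, 129.9]
ee_rot: [-0.0, 0.852, 0.523, -0.001]
force: [-4.4, -1.2, -0.4]
grip_width: 0.0
grip_force: 2.1
```

```bash
cat > asc.py <<'E'
from h import *
im=imaging.capture("side");hsv=cv2.cvtColor(im,cv2.COLOR_BGR2HSV)
print(w2f(sense()['eef_pos']).round(1),sense()["force"].round(1))
def cl(p):
    h,s,v=map(int,p)
    return 'Y' if 17<=h<=33 and s>150 else 'o' if h<17 and s>130 else '@' if v<45 else '#' if s<75 and v<165 else '.'
for y in range(212,252): print(y,''.join(cl(hsv[y,x]) for x in range(212,262)))
E
python3 asc.py
```

```text
[-27.5  10.1  22.7] [-4.8 -0.3 -0.8]
212 #@@@#####@@@@@@@@@@...........................oooo
213 #@@@#####@@@@@@@@@@........................##.oo..
214 #@@@#####@@@@@@@@@@........................####.##
215 @#@@#####@@@@@@@@@.........................#######
216 #########@@##@@@@@........................########
217 #########@####@@oY........................##@#####
218 @@@@#####@@@@@@@o@.........................#@#####
219 @@@#######@@@@@@@@.........................@@@####
220 @@@#######@#@@@@@@.......................#@@@@####
221 @@@@#####@@@@@@@@@.....................###@@@@###.
222 @@@@@@@@@@@@@@Y@@@...................#####@@@@####
223 #@@@@@@@@o@@@@@@@@.................#######@@@#####
224 ##@o@@@@@@@@@@@@@@...............#########@@@@###.
225 ###@@@@@@@@@@@o@@@....YY.......###########@@@####.
226 .####...@@@@@@@@@#....YYY....#############@@@####.
227 .####...@@@@Y@@@@@@.YYYYYY.###############@@@####.
228 ##.##...@@@@@@@@###YYYYYYYY.#############@@@@####.
229 #..##...#@@@@Y@@##.YYYYYYYY.#############@@@@####.
230 ###.#...#@@@@@@@@#YYYYYYYYY.#############@@@@####o
231 #.......#@@@@@
[... 436 characters left out ...]
#####################.............oooooo
240 .##...#######################..............ooooooo
241 ##....#####################................ooooooo
242 .....####################..................ooooooo
243 #.#..##################...................oooooooo
244 #....###############.......................ooooooo
245 .#...#############.........................ooooooo
246 ##...##########...........................oooooooo
247 #....#######...o..........................oooooooo
248 #....#####................................oooooooo
249 ##....###.................................oooooooo
250 ..........................................oooooooo
251 ..........................................oooooooo
```

>>> {"api": "apply_moves", "payload": {"commands": [[1,0,3,0,0],[1,0,3,0,0],[1,0,3,0,0],[1,0,2,0,0],[1,0,0,0,0]]}}

```text
time_s: 33.98
eef_pos: [571.7, -51.6, 129.8]
ee_rot: [-0.0, 0.852, 0.523, -0.001]
force: [-6.0, -2.4, -0.6]
grip_width: 0.0
grip_force: 2.8
```

```bash
python3 asc.py | cut -c1-45 | sed -n 1p\;10,30p
```

```text
[-27.8  -0.8  22.5] [-6.1 -3.2 -2. ]
220 #########@###@@@@........................
221 ########@####@@@@......................##
222 @@@#####@@@@@@@@@....................####
223 @@#######@@@@@@@@..................######
224 @@########@@@@@@@................########
225 @@@#####@@@@@@@@@....Y.........##########
226 @@@@@@#@@@@@@@o@@..YYYYY.....############
227 @@@@@@@@@@@@@@@@@#.YYYYYY..##############
228 .@@@@@@@o@@@@@o@@#.YYYYYY.###############
229 ..@@@@@@@@@@@@@@@@YYYYYYY.###############
230 ##..#..@@@@o@@@@@@YYYYYYY.###############
231 ..##...#@@@@@@@@#.YYYYYYY.###############
232 ##.....#@@@@@@@@#.YYYYYYY################
233 #.##...#@@@@@@@@#.YYYYYY.################
234 ..##...#@@@@@@@@#.YYYYYY.################
235 ##.#...#@@@@@@@@#YYYYYYY.#############..#
236 .#.....#@@@@@@@@@.YYYYYY############....#
237 .#.....##@@@@@@###..YYY.##########......#
238 #.....##############Y..##########........
239 .#.#..#########################..........
240 .##...#######################............
```

>>> {"api": "apply_moves", "payload": {"commands": [[1,-15,0,0,0],[1,0,10,0,0],[1,5,0,0,0],[1,4,0,0,0],[1,3,0,0,0],[1,2,0,0,0],[1,1,0,0,0],[1,0,0,0,0]]}}

```text
time_s: 35.02
eef_pos: [581.0, -56.5, 130.4]
ee_rot: [0.001, 0.852, 0.523, -0.001]
force: [-2.9, -5.6, 1.0]
grip_width: 0.003
grip_force: 2.7
```

>>> {"api": "apply_moves", "payload": {"commands": [[1,1,0,0,0],[1,1,0,0,0],[1,0,0,0,0]]}}

```text
time_s: 35.4
eef_pos: [581.7, -55.7, 130.7]
ee_rot: [0.001, 0.852, 0.523, -0.001]
force: [-5.5, -10.8, 3.7]
grip_width: -0.001
grip_force: 5.7
```

```bash
python3 asc.py | cut -c1-45 | sed -n 1p\;10,30p
```

```text
[-26.9 -11.7  23.4] [ -4.5 -10.7   3.8]
220 @@@#####@@@@@@@@@o.......................
221 #@@#####@@@@@@@@@@.....................##
222 #@@#####@@@@@@@@@....................####
223 ########@@@@@@@@@..................######
224 ########@###@@@@@................########
225 ########@###@@@@@...YY.........##########
226 @@######@@@@@@@@@..YYYY......############
227 @@#######@@@@@@@@.YYYYYY...##############
228 @@@######@@@@@@@@YYYYYYYY.###############
229 @@@#####@@@@@o@@@.YYYYYYY################
230 @@@@@@@@@@@@@@@@@.YYYYYYY################
231 @@@@@@@@o@@@@@@@@.YYYYYYY################
232 .@@@@@@@@@@@@@@@@.YYYYYY.################
233 .##@@@@@@@@@@@@@#.YYYYYY.################
234 .###...@@@@o@@@@#.YYYYYY.################
235 .###...#@@@@@@@##.YYYYYY.############...#
236 ..#....#@@@@@@@##@.YYYYY.##########.....#
237 ####..##@@@@o@@@#@#.YYYY.#########......#
238 ###...#@@@o@@@@@#####..###########.......
239 ......##@@@@@@@@###############..........
240 ###...##@@@@@@@@#############............
```

>>> {"api": "apply_moves", "payload": {"commands": [[1,-20,0,0,0],[1,-10,0,-20,0],[1,0,0,-60,0],[1,0,0,-60,0],[1,-60,0,0,0],[1,-60,0,0,0],[1,0,0,0,0],[1,0,0,0,0]]}}

```text
time_s: 36.45
eef_pos: [513.9, -187.7, 270.1]
ee_rot: [-0.0, 0.852, 0.523, 0.0]
force: [1.2, -0.2, 0.0]
grip_width: -0.002
grip_force: 0.0
```

```bash
python3 asc.py | cut -c1-60; python3 - <<'E'
from h import *
a,b=cv2.imread("pics/side0.png"),imaging.capture("side")
print("wing ends at 1.57/1.3 top:",[proj("side",slope2w([[14*np.cos(t),14*np.sin(t),22],[-14*np.cos(t),-14*np.sin(t),22]])).round(1).tolist() for t in(1.3,1.57)])
hsv=cv2.cvtColor(b,cv2.COLOR_BGR2HSV);m=cv2.inRange(hsv,(17,150,60),(33,255,255))
ys,xs=np.nonzero(m[222:242,224:245]);q=w2slope(onplane("side",np.c_[xs+224,ys+222].astype(float),slope2w([0,0,18])[0],load()[1]@SL[:,2]))[:,:2]
e,V=np.linalg.eigh(np.cov(q.T));print(len(xs),(e**.5).round(1),np.arctan2(V[1,1],V[0,1]))
for nm,x0,y0,x1,y1 in(("cup",145,275,200,325),("scoop",178,205,220,265),("bell",380,255,412,290)):
    print(nm,np.abs(a[y0:y1,x0:x1].astype(int)-b[y0:y1,x0:x1]).mean())
a,b=cv2.imread("pics/top0.png"),imaging.capture("top");print("bath",np.abs(a[240:290,205:255].astype(int)-b[240:290,205:255]).mean())
E
```

```text
[-174.6  -11.8  162.8] [ 0.3  0.  -0.5]
212 #########.....................................oooo
213 #########..................................###oo..
214 #########..................................#######
215 ########..................................########
216 ########...................................#######
217 ########...................................#######
218 ########...................................#######
219 ########...................................#######
220 ########.................................#########
221 ########...............................##########.
222 #######..............................#############
223 #######............................##############.
224 #######..........................################.
225 #######..............Y.........##################.
226 ######.............YYYY......####################.
227 ######.............YYYYY..#######################.
228 ######.............YYYYYY.#######################.
229 ######.............YYYYYY########################.
230 ######............YYYYYYY########################o
231 ######.....
[... 650 characters left out ...]
###.#################.....................ooooooo
244 ###..##############........................ooooooo
245 ###..############.........................oooooooo
246 ###..#########............................oooooooo
247 ###..#######..............................oooooooo
248 ###..#####................................oooooooo
249 ##....##..................................oooooooo
250 ##........................................oooooooo
251 ##........................................oooooooo
wing ends at 1.57/1.3 top: [[[232.9, 224.3], [228.8, 234.9]], [[231.6, 224.8], [230.1, 234.4]]]
71 [ 4.5 11.1] 1.8810125704972334
cup 9.329575757575757
scoop 26.47089947089947
bell 5.711011904761905
bath 4.4224
```

```bash
python3 -c "
from rig import ctrl
print(ctrl.finish_job())"
```

```text
the job is handed in; nothing more can be done
None
```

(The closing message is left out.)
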